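Look into the key box: swing the hanger away, press the lid lever, ease the lid down

TASK

I want a look at the spare keys in the key box. With the fingertips, push the chrome swing-arm hanger round until it lies back along the side of the shelf, so that its keys are out of the lid's way; then press the box's lever all the way down and keep the lid fully open for a good second, and ease the lever up slowly so that the lid settles shut without dropping or slamming, and come away. Work the lid by its lever only, lift nothing, and leave the other things on the console where they stand.

Things in the scene. Friction and masses are not known exactly. Their poses are not given: they have to be found in the camera images.
- shelf: Small open key shelf of dark stained ash, fixed, 200 (x) x 220 (y) x 200 (z) mm; a few flat letters lie on its top, up to z 210 mm. Origin: centre of its underside. x points to its back (away from the robot at yaw 0), y to its left. The hanger is on its right (-y) side, near the front edge.
- hanger (a joint): Angle of the chrome swing-arm hanger about its upright pivot, rad. 0: rod straight out of the shelf's right side (shelf's -y), over the box; grows as it swings towards the shelf's back, to its stop at 1.45, nearly along the shelf's +x. Starts at 0.15 to 0.7. Push it from its front (-x) side near the free end. Light friction (about 0.5 N); stays where it is left.
- hanger_pivot (a point): Point on the hanger's pivot axis at the height of the rod's centre line (175 mm above the table); at (-90, -140, 175) mm in the shelf's frame.
- hanger_push (a point): Point on the rod's centre line 125 mm from the pivot, in the bare stretch between the outer key and the ball end: the place to push. The rod is 10 mm thick and ends in an 18 mm ball 155 mm from the pivot.
- key_a: Inner of two keys that dangle from the hanger and cannot be taken off it, 45 mm from the pivot, 24 mm wide; origin on its swivel 5 mm below the rod's centre line, hanging 67 mm down from there, z up while it hangs still. Swings freely about the rod.
- key_b: Outer dangling key, 85 mm from the pivot, 24 mm wide, hanging 62 mm down from its swivel; as key_a.
- keybox: Wooden key box, fixed to the console beside the shelf under the hanger: 120 (x) x 140 (y) x 80 mm high, the closed lid's top at 91 mm. Origin: centre of its underside; x points to its back, where the lid is hinged; the lever sticks out of its front (-x).
- lid_edge (a point): Middle of the front upper edge of the box's flat wooden lid (124 x 144 x 10 mm, hinged along the box's back upper edge, 80 mm high and 60 mm behind the box's centre). The lid is not to be touched: only the lever moves it.
- lid (a joint): Opening of the lid, rad: 0 closed, 1.0 fully open (front edge about 190 mm above the table). Linked to the lever: lid = 2.857 x lever angle. The lid is heavy and falls shut when the lever is let go.
- lever (a joint): Angle of the lever, rad: 0 at rest (pad up), 0.35 fully pressed, against its stop. It takes about 4 to 8 N on the pad and springs back up with the lid.
- lever_pad (a point): Centre of the upper face of the lever's steel pad, 36 (x) x 56 (y) mm, 99 mm in front of the lever's pivot, which is 68 mm in front of the box's centre and 55 mm above the table. At rest about 75 mm above the table; fully pressed 35 mm lower, its x changing by under 3 mm. Press straight down.
- egg: Jade stone egg standing on its flattened foot, 52 mm across, 64 mm high, loose. Origin: centre of its underside.
- bell: Copper bell with a small dark wooden handle on top, 68 mm across, 81 mm high, loose. Origin: centre of its underside.
- pot: Brown ceramic pot, open, round, without handles, 80 mm across at its belly, 70 mm high, loose. Origin: centre of its underside.
- case: Black spectacle case, 60 x 150 (y) x 42 mm high, loose, in front of the shelf. Origin: centre of its underside.
- tin: Small round aluminium tin, 56 mm across, 45 mm high, loose. Origin: centre of its underside.
- brush: Clothes brush lying at the left of the console, loose. Origin: on its underside.
- dish: White ceramic coin dish, 96 mm across, 30 mm high, at the right of the console, loose. Origin: centre of its underside.

How it is judged:
On the way, in this order (a step that is already met when the one before it is completed fails the run):
1. the hanger is swung back along the shelf's side, the lid still shut (value of joint hanger above 1.2 rad and value of joint lid below 0.06 rad), for 0.2 s.
2. the lever is pressed down and the lid held fully open (value of joint lid above 0.88 rad and value of joint hanger above 1.15 rad), for 0.8 s.
3. the lid is let down shut (value of joint lid below 0.05 rad), for 0.2 s.
At the end, for the whole second after the job is handed in: The hanger lies along the shelf's side (at least 1.15 of its 1.45 rad), the lid is shut (under 0.04 rad) with the lever up, and every loose thing is at rest within 20 mm of where it stood (value of joint hanger above 1.15 rad and value of joint lid below 0.04 rad and value of joint lever below 0.015 rad and distance of each of egg, bell, pot, case, tin, brush, dish from where it was at the start of the episode below 0.02 m and linear speed of each of egg, bell, pot, case, tin, brush, dish below 0.02 m/s); the robot touches nothing.
It fails at once if the lid drops or slams (closing faster than 2.5 rad/s) (velocity of joint lid below -2.5 rad/s).
It fails at once if the lid is raised while the hanger and its keys are still in its way (value of joint lid above 0.15 rad and value of joint hanger below 1.1 rad).
It fails at once if the lid itself is touched instead of the lever (contact force between any of the arm, the fingers and lid above 1 N).
It fails at once if a dangling key is lifted up (angle between any of key_a, key_b's own z axis and vertical above 1.2 rad).
It fails at once if a bystander is lifted, carried or pushed away (over 25 mm), or a standing one tipped (distance of any of egg, bell, pot, case, tin, brush, dish from where it was at the start of the episode above 0.025 m or angle between any of egg, bell, pot, tin, dish's own z axis and vertical above 0.5 rad).
It also fails if it takes over 64 s, if anything falls off the work surface, if the arm or the gripper's body presses on something with over 40 N, if the wrist force passes 120 N, or if a joint passes its speed limit or range.

ROBOT

A 6-joint arm with a two-finger parallel gripper is mounted at the origin on the work surface. World frame = base frame: x ahead of the robot, y to its left, z up, the work surface at z = 0. Lengths are in m, angles in rad, forces in N, time in s.
With the tool pointing down it reaches from about 0.375 to 0.9 m from the base axis. Payload 3.1 kg.
Tool frame: the origin (TCP) lies midway between the tips of the shut fingers; the grasp point (between the pads) lies 19 mm behind it; z points along the fingers, y is the direction in which the jaws open and shut (so a half turn about z gives the same grasp; the last joint's range is limited). The gripper opens to 85 mm and grips with 20 to 120 N. Pads are 22 mm wide; open, the fingers measure 114 mm over their backs; the gripper's body (76 mm by 85 mm) begins 54 mm behind the grasp point. The pads swing forward as they close: fully open they stand 13 mm farther back than shut.
Start: joints at [1.006, 0.527, 1.433, -0, 1.181, -0.178], TCP at [0.236, 0.579, 0.231] pointing down, gripper open.
Joint ranges: [-3.08, 3.08], [-0.75, 2.2], [0.22, 2.44], [-1.43, 4.57], [0, 2.65], [-2.85, 2.85]. Speed limits (rad/s): [2.79, 2.79, 3.14, 3.14, 3.14, 3.14].

INTERFACE

Orientations are given as a unit quaternion [x, y, z, w].
In Python, from station import manip gives the robot as it stands. The module is installed in compiled form; this text tells all that it offers.
- The arm moves only by the tool drive_tool, never from a script. Its argument "deltas" is one flat list of numbers, 4 for each row, row after row: the shift along the tool's x, y, z in cm, then the turn about the tool's z in degrees. A call has 1 to 12 rows; each row is the pose to reach, as a shift and turn from the pose measured when the call began, along the tool's axes at that moment; what a row does not reach only later rows make up. A row lasts 1/10 s, in which the tool goes at most 50 mm and 8.59 degrees, less where a joint would pass 70% of its speed; a pose out of reach is approached as far as the arm can. A call with a gripper value outside its range is refused whole. "hand" is the finger opening in cm, from 0 to 8.54, set as the call begins (left out, the last holds). The fingers move at their own pace and stop on an object; "squeeze" is the grip in N (left out, the last holds). Time passes only in rows, so rows that repeat a pose let the fingers close. It gives the time, the measured TCP pose, the force and the opening at its end, in the units of the state.
- manip.sense(): the state, without advancing time (a new reading comes with each control period).
- manip.snapshot(name): name is "scene" or "side" or "wrist"; returns a dict with "frame" (400x640x3 uint8, red, green, blue), "depth" (400x640 float32, m along the optical axis (not along the pixel's ray), 0 where there is no reading), "fx", "fy", "cx", "cy" (pixels), "R" (3x3) and "t" (3): a world point X has camera coordinates R X + t. Camera axes: x right, y down, z forward; pixel columns grow to the right and rows downward; lengths in m; the calibration is good to about 2 mm. A picture is of the moment at which its call begins.
- manip.sign_off(): hands the job in, once; it reports no verdict.
The state is a dict: "t": time; "q": joint angles; "qd": joint speeds; "tau": joint torques, N m; "tcp_pos": TCP position; "tool_rot": TCP orientation; "force": force on the tool from outside, world axes, zero at the start; "ft_torque": the same for the moment, N m; "finger_gap": opening from 0.0 (shut) to 1.0 (fully open).
Only numpy, scipy, OpenCV 4.12 (cv2) and the standard library are available. Lean on these libraries where they do the work, as an engineer would, in place of code of your own. Each camera call takes 0.05 s, during which the arm holds its last target.

## Working session

There is one attempt and no reset: what is moved stays moved. The work goes in short steps, Python scripts to look and compute and a tool call to move; the robot and the scene stay as the last step left them, time stands still between calls to the robot, and variables do not carry over. Pictures are saved under pics/ and viewed, and the job is handed in when it is done.

Besides the shell and the picture viewer there is one more tool, called after "Emit:" by a JSON object that holds its "name" and its "arguments". drive_tool: Moves the arm, as the interface text tells. Its arguments: {"type":"object","properties":{"deltas":{"type":"array"},"hand":{"type":"number"},"squeeze":{"type":"number"}},"required":["deltas"]}

```bash
mkdir -p pics
cat > h.py <<'E'
import numpy as np, cv2
from station import manip
def snap(n,f):
    s=manip.snapshot(n); cv2.imwrite('pics/'+f+'.png',s['frame'][:,:,::-1]); np.savez('pics/'+f+'.npz',**{k:np.asarray(v) for k,v in s.items()}); return s
def load(f): return dict(np.load('pics/'+f+'.npz'))
def ray(s,u,v):
    d=np.array([(u-s['cx'])/s['fx'],(v-s['cy'])/s['fy'],1.]); R=s['R'];return -R.T@s['t'],R.T@d
def onz(s,u,v,z):
    o,d=ray(s,u,v); return o+d*(z-o[2])/d[2]
def dep(s,u,v):
    o,d=ray(s,u,v); return o+d*s['depth'][int(v),int(u)]
def cloud(s):
    v,u=np.mgrid[0:400,0:640]; d=s['depth']
    c=np.stack([(u-s['cx'])/s['fx']*d,(v-s['cy'])/s['fy']*d,d],-1)
    return (c-s['t'])@s['R']
def proj(s,X):
    c=s['R']@np.asarray(X)+s['t']; return c[:2]/c[2]*[s['fx'],s['fy']]+[s['cx'],s['cy']]
E
python3 - <<'E'
from h import *
print(manip.sense())
for n in('scene','side','wrist'):
    s=snap(n,n+'0'); print(n,-s['R'].T@s['t'],s['R'][2],s['fx'])
E
```

```text
{'t': 0.0, 'q': array([ 1.00548037e+00,  5.28462892e-01,  1.43390177e+00, -2.56424779e-05,
        1.18139266e+00, -1.78507679e-01]), 'qd': array([-1.11297856e-03,  1.14959011e-03, -1.01701263e-03, -2.25098287e-03,
       -6.19182399e-05, -6.82099783e-04]), 'tau': array([ 1.05943579e-04, -4.42343223e+01, -1.78030032e+01, -2.51954498e-05,
        8.45043047e-03, -6.63596325e-06]), 'tcp_pos': array([0.23536618, 0.57821685, 0.2303358 ]), 'tool_rot': array([ 1.92195773e-01,  9.81356007e-01, -1.01264698e-03, -3.82271220e-04]), 'force': array([ 0.47229008, -0.41785336,  0.07859569]), 'ft_torque': array([ 0.01928927,  0.039045  , -0.0666673 ]), 'finger_gap': 1.0029234991417681}
scene [ 1.4189068  -0.65370951  1.19373329] [-0.54888345  0.43001328 -0.71680927] 515.1448881793293
side [ 0.43936658 -1.19639703  1.10747353] [ 0.12127789  0.76884772 -0.6278255 ] 474.52512000291944
wrist [0.16275205 0.60796709 0.37323799] [ 0.28160837 -0.11583632 -0.95251177] 347.56817707466774
```

View pics/scene0.png

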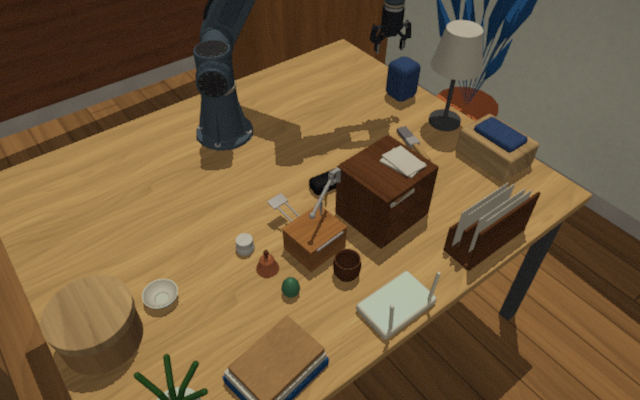

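View pics/side0.png

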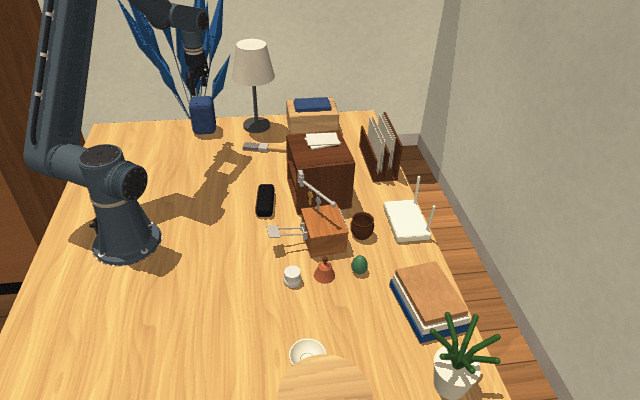

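View pics/wrist0.png

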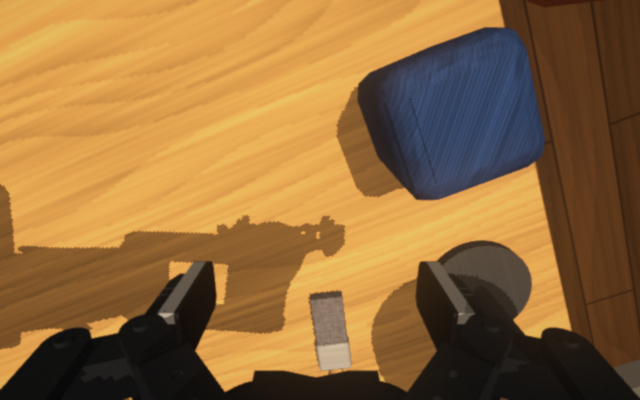

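The scene view shows the box near (315,238), the hanger from about (334,175) to (316,213), and the pad near (278,201). In the side view the pad is near (274,231) and the hanger runs from about (301,177) to (333,203). Next I'll zoom in.

Run:
```python
from h import *
a=cv2.imread('pics/scene0.png')[130:310,220:450]; b=cv2.imread('pics/side0.png')[120:300,235:395]
cv2.imwrite('pics/za.png',cv2.resize(a,None,fx=3.3,fy=3.3,interpolation=cv2.INTER_CUBIC))
cv2.imwrite('pics/zb.png',cv2.resize(b,None,fx=3.3,fy=3.3,interpolation=cv2.INTER_CUBIC))
for f in('scene0','side0'):
    s=load(f);P=cloud(s);z=P[...,2]
    def st(n,m):
        q=P[m]; 
        if len(q): print(f,n,len(q),q.mean(0).round(4),q.min(0).round(3),q.max(0).round(3))
    x,y=P[...,0],P[...,1]
    reg=(x>0.3)&(x<0.9)&(y>-.5)&(y<.35)
    st('shelftop',reg&(abs(z-.2)<.004)); st('lidtop',reg&(abs(z-.091)<.003)); st('pad',reg&(abs(z-.075)<.006)); st('rod',reg&(z>.165)&(z<.187))
```

```text
scene0 shelftop 2668 [0.6598 0.1632 0.1999] [0.549 0.032 0.196] [0.766 0.301 0.204]
scene0 lidtop 1423 [ 0.6529 -0.0531  0.091 ] [ 0.564 -0.146  0.088] [0.9   0.293 0.094]
scene0 pad 2680 [ 0.8141 -0.2987  0.0745] [ 0.454 -0.479  0.069] [0.9   0.301 0.081]
scene0 rod 583 [0.6797 0.0702 0.1768] [ 0.567 -0.101  0.165] [0.9   0.348 0.187]
side0 shelftop 1512 [0.65   0.159  0.2006] [0.55  0.035 0.196] [0.764 0.304 0.204]
side0 lidtop 1017 [ 0.6467 -0.0522  0.0911] [ 0.551 -0.148  0.088] [0.898 0.342 0.094]
side0 pad 1855 [ 0.799  -0.2836  0.0749] [ 0.453 -0.478  0.069] [0.9   0.336 0.081]
side0 rod 483 [0.6598 0.0533 0.1766] [ 0.549 -0.104  0.165] [0.898 0.342 0.187]
```

View pics/za.png

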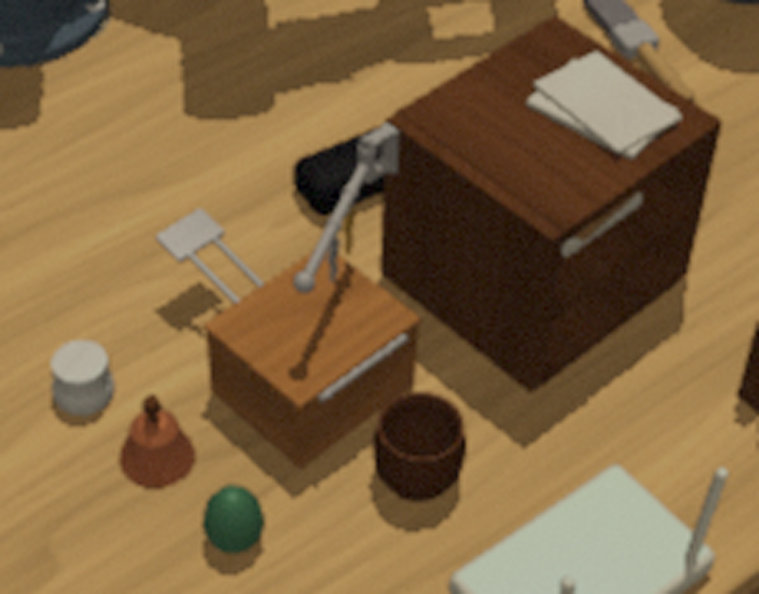

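View pics/zb.png

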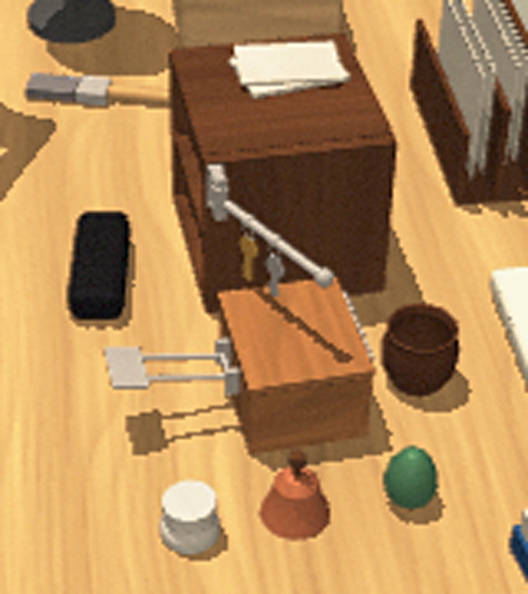

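Run:
```python
from h import *
for f in('scene0','side0'):
    s=load(f);P=cloud(s);x,y,z=P[...,0],P[...,1],P[...,2]
    def box(n,m):
        n_,l,stt,_=cv2.connectedComponentsWithStats(m.astype(np.uint8)); k=1+stt[1:,4].argmax(); q=P[l==k]
        r=cv2.minAreaRect((q[:,:2]*1000).astype(np.float32)); print(f,n,len(q),q.mean(0).round(4),r)
        return q
    box('shelf',(abs(z-.2)<.004)&(x>.5)&(x<.8)&(y>0)&(y<.33))
    box('lid',(abs(z-.091)<.003)&(x>.5)&(x<.78)&(y>-.2)&(y<.06))
    box('pad',(abs(z-.075)<.006)&(x>.4)&(x<.51)&(y>-.2)&(y<.06))
    q=box('rod',(z>.163)&(z<.186)&(x>.5)&(x<.7)&(y>-.2)&(y<.022))
    i=np.argsort(q[:,1]); print('hi y',q[i[-12:]].mean(0),'lo y',q[i[:15]].mean(0))
    vx,vy,cx,cy=cv2.fitLine(q[q[:,1]<-0.005][:,:2].astype(np.float32),cv2.DIST_HUBER,0,.01,.01).ravel(); print('rod dir deg',np.degrees(np.arctan2(vy,vx)),cx,cy)
    # loose things
    for n,(a,b,c,d) in dict(tin=(.4,.56,-.26,-.14),bell=(.56,.64,-.27,-.14),egg=(.63,.74,-.28,-.12),pot=(.68,.85,-.12,.02),case=(.4,.54,.02,.25)).items():
        m=(x>a)&(x<b)&(y>c)&(y<d)&(z>.012)&(z<.1)
        if m.sum(): q=P[m];print(n,q.min(0).round(3),q.max(0).round(3))
```

```text
scene0 shelf 2664 [0.6598 0.1632 0.1999] ((659.9013671875, 168.06405639648438), (206.2420196533203, 257.2552490234375), 5.00316047668457)
scene0 lid 1283 [ 0.6449 -0.0727  0.091 ] ((643.2532348632812, -68.849853515625), (132.2326202392578, 146.77883911132812), 6.394993305206299)
scene0 pad 187 [ 0.4764 -0.0843  0.0747] ((480.09051513671875, -84.21192932128906), (56.49441909790039, 55.37857437133789), 86.94122314453125)
scene0 rod 157 [ 0.6324 -0.0453  0.1789] ((628.4656372070312, -39.99005889892578), (14.593409538269043, 142.214111328125), 32.96003723144531)
hi y [0.59445449 0.01491612 0.17928271] lo y [ 0.66343145 -0.09852755  0.17907295]
rod dir deg -56.489746 0.6422996 -0.060135078
tin [ 0.49  -0.26   0.012] [ 0.549 -0.209  0.051]
bell [ 0.584 -0.252  0.012] [ 0.64  -0.14   0.098]
egg [ 0.63  -0.249  0.012] [ 0.74  -0.12   0.096]
pot [ 0.68  -0.12   0.012] [0.813 0.008 0.098]
case [0.417 0.06  0.012] [0.49  0.169 0.05 ]
side0 shelf 1504 [0.65   0.1583 0.2006] ((659.0562744140625, 171.83010864257812), (203.42462158203125, 258.52679443359375), 5.100813865661621)
side0 lid 911 [ 0.6397 -0.073   0.0911] ((641.0560302734375, -67.97984313964844), (128.73468017578125, 150.5952606201172), 6.521575927734375)
side0 pad 149 [ 0.475  -0.0847  0.0757] ((480.5937194824219, -82.88247680664062), (50.46653366088867, 59.0292854309082), 5.030148506164551)
side0 rod 135 [ 0.6286 -0.0451  0.1786] ((626.9058227539062, -38.284278869628906), (18.018335342407227, 147.9011993408203), 33.43793869018555)
hi y [0.59027694 0.0153131  0.17844866] lo y [ 0.6609968  -0.09807703  0.17852237]
rod dir deg -58.076393 0.62921906 -0.046296306
tin [ 0.492 -0.26   0.012] [ 0.546 -0.211  0.05 ]
bell [ 0.585 -0.254  0.013] [ 0.64  -0.14   0.096]
egg [ 0.63  -0.248  0.012] [ 0.74  -0.12   0.098]
pot [ 0.68  -0.119  0.012] [0.809 0.008 0.097]
case [0.42  0.06  0.012] [0.492 0.217 0.05 ]
```

```bash
cat >> h.py <<'E'
from scipy.spatial.transform import Rotation as Ro
def goto(X,yaw=None):
    st=manip.sense();R=Ro.from_quat(st['tool_rot']).as_matrix()
    d=R.T@(np.array(X)-st['tcp_pos'])*100
    a=np.degrees(np.arctan2(R[1,0],R[0,0])); t=0 if yaw is None else (a-yaw+180)%360-180
    print('tcp',st['tcp_pos'].round(4),'yaw',a.round(1),'tilt',R[:,2].round(3),'delta cm',d.round(2),'turn',round(t,1))
E
python3 - <<'E'
from h import *
goto((.236,.579,.29),180);goto((.43,.24,.28),180);goto((.607,-.09,.28),180)
E
```

```text
tcp [0.2354 0.5784 0.2306] yaw 157.8 tilt [-0.001 -0.001 -1.   ] delta cm [-0.03  0.07 -5.94] turn -22.2
tcp [0.2354 0.5784 0.2306] yaw 157.8 tilt [-0.001 -0.001 -1.   ] delta cm [-30.78 -24.01  -4.91] turn -22.2
tcp [0.2354 0.5784 0.2306] yaw 157.8 tilt [-0.001 -0.001 -1.   ] delta cm [-59.62 -47.89  -4.88] turn -22.2
```

Emit:
{"name": "drive_tool", "arguments": {"deltas": [0, 0, -2.5, 0, -1, -0.8, -5, -2, -4, -3.2, -5, -5, -7, -5.6, -5, -8, -10, -8, -5, -11, -13.5, -10.7, -5, -14, -17, -13.3, -5, -17, -20.5, -16, -5, -20, -24, -18.8, -5, -22, -27.5, -21.5, -5, -22, -30, -23.5, -5, -22, -31, -24, -5, -22], "hand": 0}}

```text
t: 1.35
tcp_pos: [0.4332, 0.2367, 0.2807]
tool_rot: [0.003, 1.0, -0.001, -0.0]
force: [0.5, 0.6, 0.7]
finger_gap: 0.006
```

Run:
```python
from h import *
goto((.607,-.09,.27),180)
```

```text
tcp [0.4332 0.2367 0.2807] yaw 179.6 tilt [-0.001 -0.002 -1.   ] delta cm [-17.6  -32.56   1.12] turn -0.4
```

Emit:
{"name": "drive_tool", "arguments": {"deltas": [-1, -2, 0, 0, -3, -5.5, 0, 0, -5, -9, 0, 0, -7, -12.5, 0, 0, -9, -16, 0, 0, -11, -19.5, 0, 0, -13, -23, 0, 0, -14.5, -26.5, 0, 0, -16, -29.5, 0.5, 0, -17.6, -32.5, 1, 0, -17.6, -32.5, 1, 0, -17.6, -32.5, 1, 0]}}

```text
t: 2.55
tcp_pos: [0.6069, -0.0889, 0.2704]
tool_rot: [0.004, 1.0, -0.0, -0.001]
force: [-0.6, -0.2, 0.5]
finger_gap: 0.003
```

Run:
```python
from h import *
goto((.607,-.09,.16),180)
s=snap('wrist','wrist1');snap('side','side1'); 
P=cloud(s);x,y,z=P[...,0],P[...,1],P[...,2]
m=(z>.165)&(z<.186)&(y<.03)&(y>-.15)&(x>.55)&(x<.75)
q=P[m];print(m.sum()); 
if m.sum(): print(q.min(0),q.max(0))
print(proj(s,(.58,.04,.175)))
a=cv2.imread('pics/side1.png')[120:300,235:395]
cv2.imwrite('pics/zc.png',np.hstack([cv2.resize(a,(533,600)),]))
```

```text
tcp [ 0.6069 -0.0889  0.2704] yaw 179.6 tilt [-0.003 -0.001 -1.   ] delta cm [-0.04 -0.1  11.04] turn -0.4
2511
[ 0.57960581 -0.07685948  0.16504333] [0.65192093 0.02999852 0.18308348]
[500.09466158 163.26671242]
```

View pics/wrist1.png

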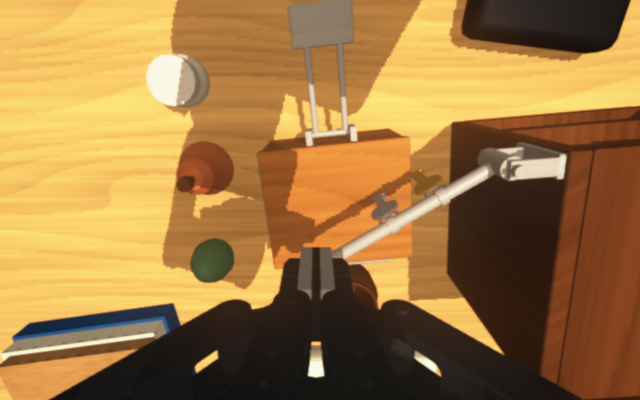

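View pics/zc.png

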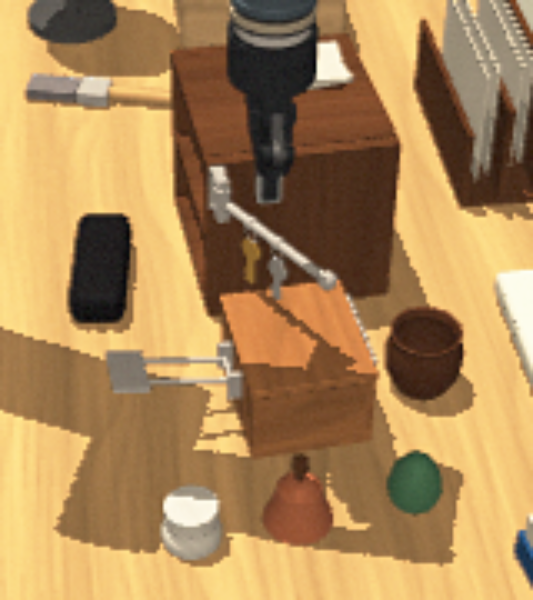

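The wrist view shows the rod running from the pivot at about (492,162) to where the fingers hide it near (340,255). The fingertips are on its front side.

Run:
```python
from h import *
s=load('wrist1')
for u,v in((492,162),(475,178),(440,198),(400,221),(345,252)): print(onz(s,u,v,.175).round(4), dep(s,u,v).round(4))
s2=load('side0'); print(onz(s2,235+327/3.3,120+277/3.3,.177))
s2=load('scene0'); print(onz(s2,220+304/3.3,130+281/3.3,.177))
```

```text
[0.5791 0.0342 0.175 ] [0.578  0.0317 0.1799]
[0.5905 0.0239 0.175 ] [0.589  0.0212 0.1808]
[0.6052 0.0007 0.175 ] [ 0.6032 -0.0017  0.1814]
[ 0.6228 -0.0269  0.175 ] [ 0.6207 -0.0283  0.1804]
[ 0.6477 -0.0668  0.175 ] [ 0.6454 -0.0672  0.1796]
[ 0.66491291 -0.09412114  0.177     ]
[ 0.66509441 -0.09289622  0.177     ]
```

Emit:
{"name": "drive_tool", "arguments": {"deltas": [0, 0, 2, 0, 0, 0, 5, 0, 0, 0, 8, 0, 0, 0, 10, 0, 0, 0, 11, 0, 0, 0, 11, 0]}}

```text
t: 3.25
tcp_pos: [0.6052, -0.0865, 0.16]
tool_rot: [0.002, 1.0, -0.0, -0.002]
force: [-0.4, 0.3, 0.3]
finger_gap: 0.003
```

Run:
```python
from h import *
p=np.array([.58,.037]);
for th in range(-57,-7,6):
    t=np.radians(th);q=p+.125*np.array([np.cos(t),np.sin(t)])-.019*np.array([-np.sin(t),np.cos(t)]); goto((*q,.16))
```

```text
tcp [ 0.6052 -0.0865  0.16  ] yaw 179.8 tilt [-0.005  0.    -1.   ] delta cm [-2.69  0.85 -0.01] turn 0
tcp [ 0.6052 -0.0865  0.16  ] yaw 179.8 tilt [-0.005  0.    -1.   ] delta cm [-3.86  1.46 -0.02] turn 0
tcp [ 0.6052 -0.0865  0.16  ] yaw 179.8 tilt [-0.005  0.    -1.   ] delta cm [-4.96  2.19 -0.02] turn 0
tcp [ 0.6052 -0.0865  0.16  ] yaw 179.8 tilt [-0.005  0.    -1.   ] delta cm [-5.98  3.04 -0.03] turn 0
tcp [ 0.6052 -0.0865  0.16  ] yaw 179.8 tilt [-0.005  0.    -1.   ] delta cm [-6.91  3.98 -0.03] turn 0
tcp [ 0.6052 -0.0865  0.16  ] yaw 179.8 tilt [-0.005  0.    -1.   ] delta cm [-7.73  5.02 -0.03] turn 0
tcp [ 0.6052 -0.0865  0.16  ] yaw 179.8 tilt [-0.005  0.    -1.   ] delta cm [-8.44  6.13 -0.04] turn 0
tcp [ 0.6052 -0.0865  0.16  ] yaw 179.8 tilt [-0.005  0.    -1.   ] delta cm [-9.03  7.32 -0.04] turn 0
tcp [ 0.6052 -0.0865  0.16  ] yaw 179.8 tilt [-0.005  0.    -1.   ] delta cm [-9.49  8.56 -0.04] turn 0
```

Emit:
{"name": "drive_tool", "arguments": {"deltas": [-0.7, 0.2, 0, 0, -1.4, 0.4, 0, 0, -2.1, 0.6, 0, 0, -2.7, 0.85, 0, 0, -3.3, 1.15, 0, 0, -3.9, 1.5, 0, 0, -4.4, 1.8, 0, 0, -5, 2.2, 0, 0, -5.5, 2.6, 0, 0, -6, 3, 0, 0, -6.2, 3.2, 0, 0, -6.2, 3.2, 0, 0]}}

```text
t: 4.45
tcp_pos: [0.6678, -0.0544, 0.1597]
tool_rot: [0.002, 1.0, 0.0, -0.002]
force: [-0.2, -0.1, 0.5]
finger_gap: 0.001
```

Run:
```python
from h import *
snap('side','side2');snap('wrist','wrist2')
p=np.array([.58,.037]);
for th in range(-40,-7,6):
    t=np.radians(th);q=p+.125*np.array([np.cos(t),np.sin(t)])-.019*np.array([-np.sin(t),np.cos(t)]); goto((*q,.16))
a=cv2.imread('pics/side2.png')[120:300,235:395]
cv2.imwrite('pics/zd.png',np.hstack([cv2.resize(a,(400,450)),cv2.resize(cv2.imread('pics/wrist2.png')[:,240:595],(400,450))]))
```

```text
tcp [ 0.6674 -0.0547  0.1597] yaw 179.8 tilt [-0.005 -0.    -1.   ] delta cm [ 0.39 -0.32 -0.03] turn 0
tcp [ 0.6674 -0.0547  0.1597] yaw 179.8 tilt [-0.005 -0.    -1.   ] delta cm [-0.56  0.61 -0.03] turn 0
tcp [ 0.6674 -0.0547  0.1597] yaw 179.8 tilt [-0.005 -0.    -1.   ] delta cm [-1.4   1.63 -0.03] turn 0
tcp [ 0.6674 -0.0547  0.1597] yaw 179.8 tilt [-0.005 -0.    -1.   ] delta cm [-2.13  2.74 -0.04] turn 0
tcp [ 0.6674 -0.0547  0.1597] yaw 179.8 tilt [-0.005 -0.    -1.   ] delta cm [-2.73  3.91 -0.04] turn 0
tcp [ 0.6674 -0.0547  0.1597] yaw 179.8 tilt [-0.005 -0.    -1.   ] delta cm [-3.22  5.14 -0.04] turn 0
```

View pics/zd.png

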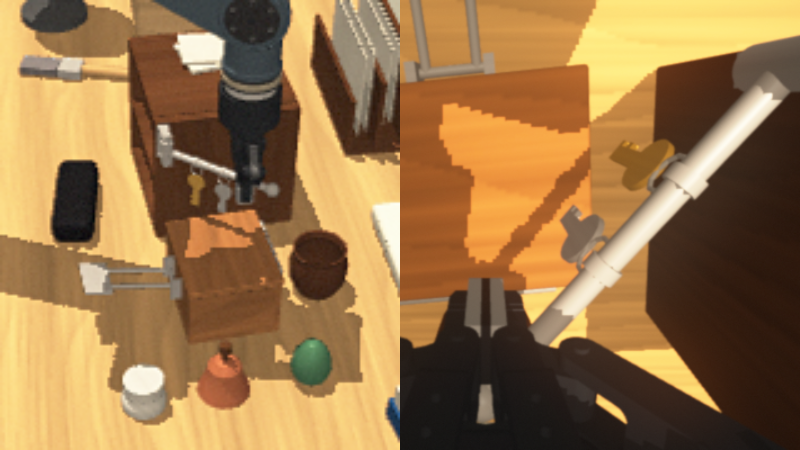

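Run:
```python
from h import *
s=load('wrist2');P=cloud(s); st=manip.sense()
R=Ro.from_quat(st['tool_rot']).as_matrix(); L=(P-st['tcp_pos'])@R*1000
m=(s['depth']>0)&(s['depth']<.28)&(np.abs(L[...,0])<45)&(abs(L[...,1])<75)
for z0 in range(-100,5,8):
    k=m&(L[...,2]>z0)&(L[...,2]<=z0+8)&(L[...,2]<5)&(L[...,1]<8)|m&(L[...,2]>z0)&(L[...,2]<=z0+8)&(L[...,2]<-40)
    if k.sum()>5: print(z0,k.sum(),'y',L[k][:,1].min().round(),L[k][:,1].max().round(),'x',L[k][:,0].min().round(),L[k][:,0].max().round())
```

```text
-92 1685 y -50.0 57.0 x 13.0 19.0
-84 8825 y -60.0 60.0 x 5.0 20.0
-76 8261 y -54.0 54.0 x -3.0 19.0
-68 5021 y -48.0 48.0 x -9.0 19.0
-60 7276 y -40.0 41.0 x -10.0 15.0
-52 3190 y -35.0 35.0 x -12.0 15.0
-44 1167 y -26.0 22.0 x -11.0 14.0
-36 531 y -13.0 8.0 x 6.0 12.0
-28 918 y -13.0 8.0 x -41.0 12.0
-20 513 y -13.0 8.0 x -29.0 12.0
-12 339 y -13.0 8.0 x 7.0 12.0
-4 9 y -5.0 5.0 x 11.0 11.0
```

Emit:
{"name": "drive_tool", "arguments": {"deltas": [0.2, 0.3, 0, 0, -0.2, 0.6, 0, 0, -0.6, 0.9, 0, 0, -1, 1.3, 0, 0, -1.4, 1.7, 0, 0, -1.8, 2.2, 0, 0, -2.1, 2.75, 0, 0, -2.4, 3.3, 0, 0, -2.7, 3.9, 0, 0, -3, 4.5, 0, 0, -3.2, 5.1, 0, 0, -3.2, 5.2, 0, 0]}}

```text
t: 5.75
tcp_pos: [0.7001, -0.0019, 0.1596]
tool_rot: [0.002, 1.0, 0.0, -0.002]
force: [0.0, -0.9, 0.1]
finger_gap: 0.0
```

Run:
```python
from h import *
print(manip.sense()['tcp_pos'],manip.sense()['force'])
snap('side','side3');snap('wrist','wrist3')
a=cv2.imread('pics/side3.png')[120:300,235:395]
cv2.imwrite('pics/ze.png',np.hstack([cv2.resize(a,(400,450)),cv2.resize(cv2.imread('pics/wrist3.png')[:,240:595],(400,450))]))
```

```text
[ 0.70011379 -0.00194044  0.1596234 ] [ 0.00880902 -0.94431043  0.11100933]
```

View pics/ze.png

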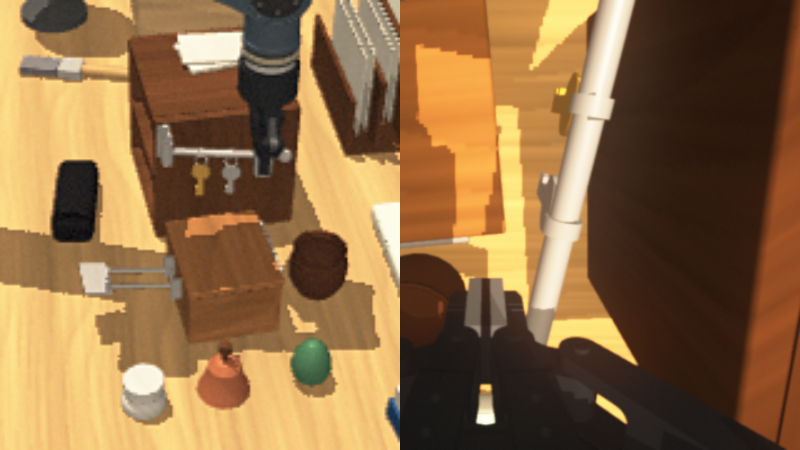

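Emit:
{"name": "drive_tool", "arguments": {"deltas": [0, 0.2, 0, 0, 0, 0.4, 0, 0, -0.1, 0.6, 0, 0, -0.1, 0.6, 0, 0, -0.1, 0.6, 0, 0, 0, -1, 0, 0, 0, -3, 0, 0, 0, -4, -1, 0, 0, -4, -4, 0, 0, -4, -7, 0, 0, -4, -7, 0]}}

```text
t: 6.95
tcp_pos: [0.7033, -0.0449, 0.236]
tool_rot: [0.003, 1.0, -0.001, 0.004]
force: [-0.1, -0.5, 0.2]
finger_gap: 0.003
```

Run:
```python
from h import *
s=snap('side','side4')
goto((.474,-.085,.2),186)
P=cloud(s);x,y,z=P[...,0],P[...,1],P[...,2]
q=P[(z>.163)&(z<.186)&(x>.60)&(x<.72)&(y>-.1)&(y<.05)]
vx,vy,cx,cy=cv2.fitLine(q[:,:2].astype(np.float32),cv2.DIST_HUBER,0,.01,.01).ravel(); print(len(q),'hanger',np.radians(np.degrees(np.arctan2(vy,vx))+84.95),cx,cy)
cv2.imwrite('pics/zf.png',cv2.resize(s['frame'][120:300,235:395,::-1],(533,600)))
```

```text
tcp [ 0.7018 -0.0444  0.2334] yaw 179.7 tilt [ 0.003 -0.002 -1.   ] delta cm [22.77 -4.17  3.29] turn -6.3
125 hanger 1.3352747 0.6701392 0.024457205
```

View pics/zf.png

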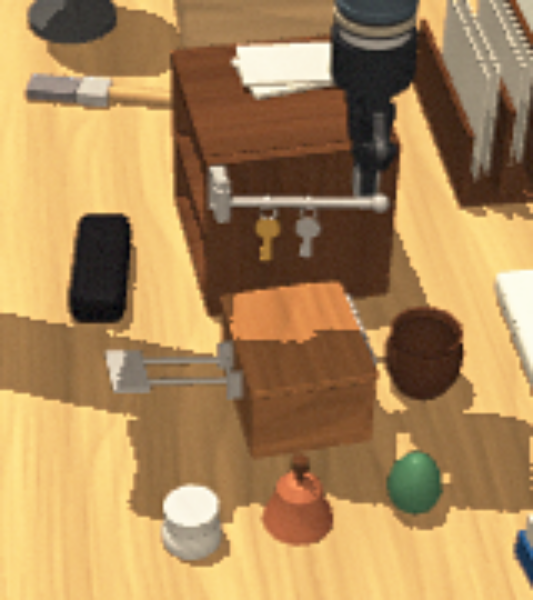

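The hanger now lies back at about 1.34–1.37 rad, the keys hang still, and the rest is untouched. Next I'll move over the pad.

Emit:
{"name": "drive_tool", "arguments": {"deltas": [1, -0.2, 0, 0, 4, -0.7, 0, 0, 8, -1.4, 0, -1, 12, -2.1, 0, -3, 16, -2.8, 0, -5, 19, -3.5, 0, -6, 21.5, -4, 0, -6, 22.8, -4.2, 1, -6, 22.8, -4.2, 3, -6, 22.8, -4.2, 3.3, -6, 22.8, -4.2, 3.3, -6]}}

```text
t: 8.1
tcp_pos: [0.4725, -0.0851, 0.199]
tool_rot: [-0.05, 0.999, -0.0, -0.0]
force: [-0.0, -0.6, 0.5]
finger_gap: 0.004
```

Run:
```python
from h import *
s=snap('wrist','wrist5')
goto((.474,-.085,.085),186)
for u,v in(): pass
P=cloud(s);x,y,z=P[...,0],P[...,1],P[...,2]
m=(abs(z-.075)<.007)&(x>.44)&(x<.51)&(y>-.14)&(y<-.03)
q=P[m]; print(m.sum(), q.min(0),q.max(0))
s=load('scene0');P=cloud(s)
```

```text
tcp [ 0.4734 -0.0853  0.1996] yaw -174.3 tilt [ 0.002 -0.001 -1.   ] delta cm [-0.05  0.04 11.46] turn -0.3
3092 [ 0.45519232 -0.11254667  0.06800441] [ 0.50999297 -0.05475206  0.07997878]
```

View pics/wrist5.png

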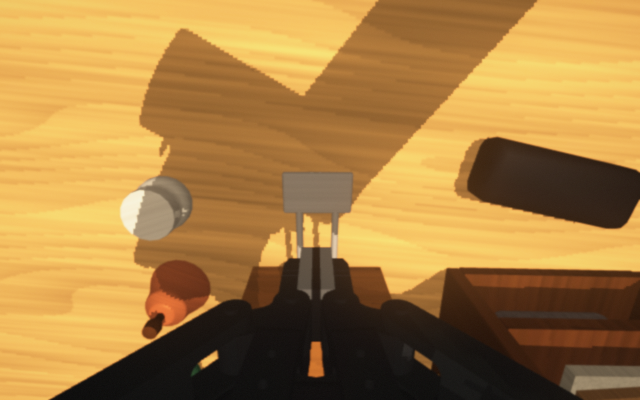

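The pad's corners are at (283,172) and (353,212), centred under the fingers' line. I'll check it by ray.

Run:
```python
from h import *
s=load('wrist5')
for p in((283,173),(353,173),(283,212),(352,212),(318,192)): print(onz(s,*p,.075).round(4),dep(s,*p).round(4))
```

```text
[ 0.4617 -0.1119  0.075 ] [ 0.4611 -0.1117  0.0774]
[ 0.4562 -0.057   0.075 ] [ 4.736e-01 -4.690e-02 -4.000e-04]
[ 0.4944 -0.1095  0.075 ] [ 0.5227 -0.1143 -0.0007]
[ 0.4887 -0.0534  0.075 ] [ 5.151e-01 -4.250e-02  4.000e-04]
[ 0.4745 -0.0828  0.075 ] [ 0.4744 -0.0828  0.0755]
```

Emit:
{"name": "drive_tool", "arguments": {"deltas": [0, 0, 3, 0, 0, 0, 6, 0, 0, 0, 9, 0, 0, 0, 10.5, 0, 0, 0, 11, 0, 0, 0, 11, 0]}}

```text
t: 8.75
tcp_pos: [0.4739, -0.0855, 0.0895]
tool_rot: [-0.05, 0.999, -0.001, 0.001]
force: [-0.5, -0.4, 0.3]
finger_gap: 0.001
```

Emit:
{"name": "drive_tool", "arguments": {"deltas": [0, 0, 0.6, 0, 0, 0, 1.1, 0, 0, 0, 1.5, 0, 0, 0, 1.9, 0, 0, 0, 2.3, 0, 0, 0, 2.7, 0, 0, 0, 3.1, 0, 0, 0, 3.5, 0, 0, 0, 3.9, 0, 0, 0, 4.2, 0, 0, 0, 4.5, 0, 0, 0, 4.7, 0]}}

```text
t: 9.95
tcp_pos: [0.4743, -0.0854, 0.0421]
tool_rot: [-0.05, 0.999, -0.0, 0.001]
force: [-1.4, -0.3, 2.6]
finger_gap: 0.001
```

Run:
```python
from h import *
s=snap('side','side6');st=manip.sense();print(st['tcp_pos'],st['force'])
cv2.imwrite('pics/zg.png',cv2.resize(s['frame'][120:300,235:395,::-1],(533,600)))
```

```text
[ 0.47425417 -0.08542563  0.04199348] [-1.48471489  0.26817483  2.96845727]
```

View pics/zg.png

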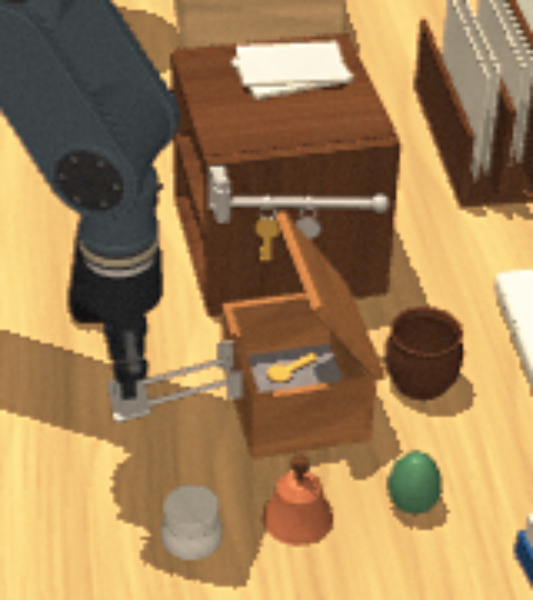

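Emit:
{"name": "drive_tool", "arguments": {"deltas": [0, 0, 0.2, 0, 0, 0, 0.3, 0, 0, 0, 0.3, 0, 0, 0, 0.3, 0]}}

```text
t: 10.4
tcp_pos: [0.4744, -0.0854, 0.0411]
tool_rot: [-0.05, 0.999, -0.001, 0.002]
force: [-4.6, 0.3, 22.3]
finger_gap: -0.003
```

Run:
```python
from h import *
s=snap('side','side7');st=manip.sense();print(st['tcp_pos'],st['force'])
P=cloud(s);x,y,z=P[...,0],P[...,1],P[...,2]
q=P[(x>.56)&(x<.72)&(y>-.15)&(y<.0)&(z>.1)&(z<.21)]
print(len(q),q[:,2].max(),np.percentile(q[:,2],98))
```

```text
[ 0.47444028 -0.08544002  0.0410894 ] [-5.65132519e+00  9.68300816e-03  2.25222011e+01]
388 0.19374783771844975 0.19011154526723317
```

Force has risen to 22 N, so the lever is on its stop. The lid's front edge is at about 0.19 m, so it is fully open. I'll hold it there for 1.2 s.

Emit:
{"name": "drive_tool", "arguments": {"deltas": [0, 0, 0, 0, 0, 0, 0, 0, 0, 0, 0, 0, 0, 0, 0, 0, 0, 0, 0, 0, 0, 0, 0, 0, 0, 0, 0, 0, 0, 0, 0, 0, 0, 0, 0, 0, 0, 0, 0, 0, 0, 0, 0, 0, 0, 0, 0, 0]}}

```text
t: 11.65
tcp_pos: [0.4744, -0.0854, 0.0414]
tool_rot: [-0.05, 0.999, -0.001, 0.002]
force: [-3.3, 0.2, 9.2]
finger_gap: -0.004
```

Run:
```python
from h import *
st=manip.sense();print(st['t'],st['tcp_pos'],st['force'])
s=snap('side','side8');P=cloud(s);x,y,z=P[...,0],P[...,1],P[...,2]
q=P[(x>.56)&(x<.72)&(y>-.15)&(y<.0)&(z>.1)&(z<.21)]
print(np.percentile(q[:,2],98))
```

```text
11.65 [ 0.47439984 -0.08538425  0.04139963] [-3.25026181  0.15030705  9.20071494]
0.18983920839268575
```

Emit:
{"name": "drive_tool", "arguments": {"deltas": [0, 0, -0.1, 0, 0, 0, -0.25, 0, 0, 0, -0.4, 0, 0, 0, -0.6, 0, 0, 0, -0.8, 0, 0, 0, -1, 0, 0, 0, -1.2, 0, 0, 0, -1.4, 0, 0, 0, -1.6, 0, 0, 0, -1.8, 0, 0, 0, -1.9, 0, 0, 0, -2, 0]}}

```text
t: 12.9
tcp_pos: [0.4745, -0.0853, 0.0615]
tool_rot: [-0.05, 0.999, -0.001, 0.002]
force: [-3.5, 0.6, 3.0]
finger_gap: -0.001
```

Emit:
{"name": "drive_tool", "arguments": {"deltas": [0, 0, -0.1, 0, 0, 0, -0.2, 0, 0, 0, -0.35, 0, 0, 0, -0.5, 0, 0, 0, -0.65, 0, 0, 0, -0.8, 0, 0, 0, -0.95, 0, 0, 0, -1.1, 0, 0, 0, -1.25, 0, 0, 0, -1.4, 0, 0, 0, -1.55, 0, 0, 0, -1.7, 0]}}

```text
t: 14.1
tcp_pos: [0.4736, -0.0853, 0.0784]
tool_rot: [-0.05, 0.999, -0.001, 0.001]
force: [-0.6, 0.2, -0.2]
finger_gap: -0.001
```

Run:
```python
from h import *
s=snap('side','side9');st=manip.sense();print(st['tcp_pos'],st['force'])
cv2.imwrite('pics/zh.png',cv2.resize(s['frame'][120:300,235:395,::-1],(533,600)))
```

```text
[ 0.47348084 -0.08525089  0.07846733] [ 0.41217735 -0.76958208 -0.44912022]
```

View pics/zh.png

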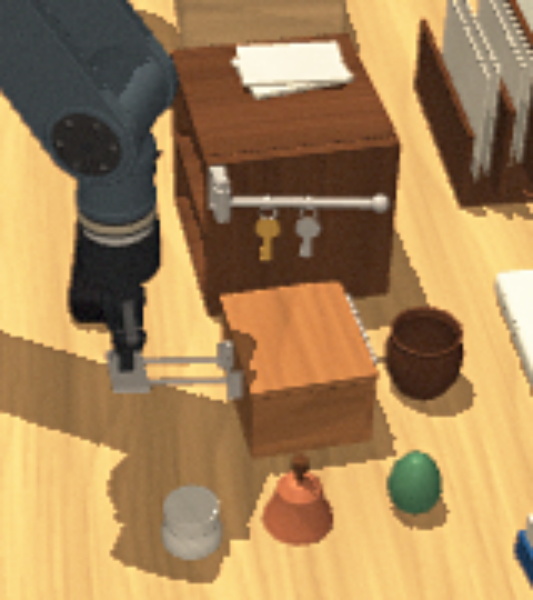

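The lid is shut and there is no contact force. I'll come away slowly, straight up.

Emit:
{"name": "drive_tool", "arguments": {"deltas": [0, 0, -0.2, 0, 0, 0, -0.5, 0, 0, 0, -1, 0, 0, 0, -2, 0, 0, 0, -4, 0, 0, 0, -7, 0, 0, 0, -10, 0, 0, 0, -13, 0, 0, 0, -15, 0, 0, 0, -15, 0, 0, 0, -15, 0, 0, 0, -15, 0]}}

```text
t: 15.35
tcp_pos: [0.4723, -0.0847, 0.2275]
tool_rot: [-0.05, 0.999, -0.0, -0.0]
force: [0.8, 0.0, -0.5]
finger_gap: -0.002
```

Run:
```python
from h import *
for n in('side','scene'):
    s=snap(n,n+'10');P=cloud(s);x,y,z=P[...,0],P[...,1],P[...,2];s0=load(n+'0');P0=cloud(s0)
    def f(Q,a,b,c,d,lo,hi):
        m=(Q[...,0]>a)&(Q[...,0]<b)&(Q[...,1]>c)&(Q[...,1]<d)&(Q[...,2]>lo)&(Q[...,2]<hi); return Q[m].mean(0).round(4) if m.any() else None
    for k,v in dict(lid=(.58,.70,-.14,0,.08,.1),pad=(.45,.5,-.12,-.05,.06,.09),tin=(.48,.56,-.28,-.2,.012,.06),bell=(.57,.645,-.26,-.16,.012,.1),egg=(.65,.74,-.28,-.16,.012,.1),pot=(.72,.82,-.12,0,.012,.1),case=(.4,.5,.05,.23,.012,.06)).items(): print(n,k,f(P0,*v),f(P,*v))
    q=P[(z>.163)&(z<.186)&(x>.60)&(x<.72)&(y>-.1)&(y<.05)]
    if len(q)>20:
        vx,vy,cx,cy=cv2.fitLine(q[:,:2].astype(np.float32),cv2.DIST_HUBER,0,.01,.01).ravel(); print('hanger',np.arctan2(vy,vx)+1.483)
print(manip.sense()['force'],manip.sense()['tcp_pos'])
```

```text
side lid [ 0.6394 -0.0756  0.0912] [ 0.6398 -0.0747  0.0914]
side pad [ 0.4748 -0.0851  0.0758] [ 0.4748 -0.0852  0.0758]
side tin [ 0.5182 -0.2434  0.0364] [ 0.5182 -0.2432  0.0367]
side bell [ 0.6168 -0.2338  0.0384] [ 0.6168 -0.2338  0.0378]
side egg [ 0.7219 -0.2291  0.0437] [ 0.7217 -0.2293  0.0432]
side pot [ 0.7704 -0.058   0.0467] [ 0.7703 -0.0578  0.0469]
side case [0.4562 0.1219 0.038 ] [0.4524 0.1122 0.0372]
hanger 1.3333104
scene lid [ 0.6446 -0.0733  0.0908] [ 0.6421 -0.0715  0.0907]
scene pad [ 0.476  -0.0844  0.0747] [ 0.476  -0.0847  0.0749]
scene tin [ 0.5271 -0.2389  0.036 ] [ 0.5265 -0.239   0.036 ]
scene bell [ 0.6284 -0.2288  0.0397] [ 0.629  -0.2284  0.0392]
scene egg [ 0.728  -0.227   0.0496] [ 0.7279 -0.2269  0.049 ]
scene pot [ 0.7727 -0.0561  0.0457] [ 0.7729 -0.0563  0.0461]
scene case [0.4576 0.0935 0.0352] [0.4596 0.0936 0.0346]
hanger 1.3506691
[-0.00500816  0.82901075  0.24299279] [ 0.47238493 -0.0847043   0.22723696]
```

View pics/side10.png

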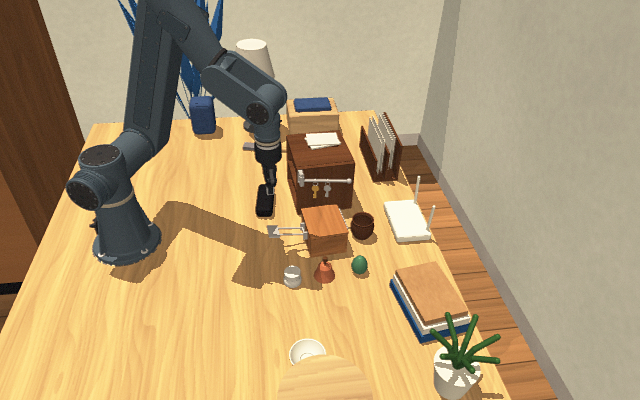

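The lid is shut, the lever is up, the hanger is back and the arm is clear. The case's apparent shift in the side view comes from the arm partly hiding it; the scene view agrees within 2 mm.

```bash
python3 -c "
from station import manip
print(manip.sign_off())"
```

```text
the job is handed in; nothing more can be done
None
```

The job is done and handed in, at about 15.5 s of the 64 s allowed. No verdict was reported.

**What I did**
- **Hanger:** I swung it back from about 0.48 rad with the closed fingertips.
- **Opening:** I pressed the lever onto its stop, where the force rose to about 22 N. The lid's front edge measured 190 mm, which is fully open. I held it there for about 1.5 s.
- **Closing:** I let the lever up over about 2.4 s until the lid was shut, then raised the fingers clear.

**Last checks**
- **Hanger:** it measures 1.33 to 1.35 rad in the two views.
- **Lid and lever:** the lid's top is at 91 mm and the pad at 75 mm, both as at the start.
- **Loose things:** the tin, bell, egg and pot are within about 1 mm of where they stood. I did not measure the brush and dish again; the arm worked well away from both.
- **Force:** the reading after coming away is under 1 N, which is noise.

**One disagreement:** the side view put the spectacle case about 10 mm off, because the arm was partly hiding it. The scene view shows it within about 2 mm.

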